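Open the safety cap of the stain-remover bottle at the laundry counter

ROBOT

A 6-joint arm with a two-finger parallel gripper is mounted at the origin on the work surface. World frame = base frame: x ahead of the robot, y to its left, z up, the work surface at z = 0. Lengths are in m, angles in degrees, forces in N, time in s.
With the tool pointing down it reaches from about 0.4 to 0.825 m from the base axis. Payload 7 kg.
Tool frame: the origin (TCP) lies on the centre line of the jaws, within the pads' length; the fingertips stand 19 mm ahead of it and the grasp point (between the pads) is the TCP; z points along the fingers, y is the line along which they close (so a half turn about z gives the same grasp; the last joint's range is limited). The gripper opens to 88 mm and grips with 3 to 60 N. Pads are 19 mm wide; open, the fingers measure 130 mm over their backs; the gripper's body (78 mm by 193 mm) begins 47 mm behind the grasp point.
Start: joints at [81.652, 20.546, 0.682, 0, -70.136, -16.507], TCP at [0.284, 0.612, 0.246] pointing down, gripper open.
Joint ranges: [-176.03, 176.03], [-82.01, 121.73], [-58.28, 71.71], [-173.87, 95.51], [-174.79, -0.11], [-173.66, 173.66]. Speed limits (degrees/s): [136.94, 136.94, 172.46, 180, 180, 180].

INTERFACE

Orientations are given as [roll, pitch, yaw] about the fixed x, y, z axes, in that order (R = Rz(yaw) Ry(pitch) Rx(roll)).
In Python, from plant import get_state, capture, close_job gives the robot as it stands.
- The arm moves only by the tool apply_moves, never from a script. Its argument "targets" is a list of rows, each a list of 7 numbers: the opening, from 0 (shut) to 1 (fully open), then the shift along the tool's x, y, z normalised to -1 to 1, where 1 is 1000 mm, then the turn, a rotation vector about the tool's x, y, z normalised to -1 to 1, where 1 is 90 degrees. In form: [[claw, tx, ty, tz, ax, ay, az], ...]. A call has 1 to 20 rows; each row shifts and turns the commanded pose from where the row before left it, along the tool's axes as they then stand; what a row does not reach is not made up. A row lasts 1/12 s, in which the tool goes at most 41.7 mm and 7.16 degrees, less where a joint would pass 70% of its speed; a pose out of reach is approached as far as the arm can. A call with a number of a shift or a turn outside -1 to 1 is refused whole. A call with a gripper value outside its range is refused whole. The fingers move at their own pace and stop on an object; "newtons" is the grip in N (left out, the last holds). Time passes only in rows, so rows that do not move let the fingers close. It gives the time, the measured TCP pose, the force, the opening and the grip force at its end, in the units of the state.
- get_state(): the state, without advancing time (a new reading comes with each control period).
- capture(name): name is "scene" or "side" or "wrist"; returns a dict with "frame" (480x640x3 uint8, red, green, blue), "range_z" (480x640 float32, m along the optical axis (not along the pixel's ray), 0 where there is no reading), "camera_matrix" (3x3 intrinsics, pixels), "k1" (the pictures are not rectified: a ray, as slopes to the right and down, at radius r is drawn at 1 + k1 r^2 times it, then the intrinsics apply), "T" (4x4, takes a point from camera to world coordinates). Camera axes: x right, y down, z forward; pixel columns grow to the right and rows downward; lengths in m; the calibration is good to about 2 mm. A picture is of the moment at which its call begins.
- close_job(): hands the job in; it is judged then, once.
The state is a dict: "time_s": time; "joints": joint angles; "qd": joint speeds; "joint_torque": joint torques, N m; "tcp_pos": TCP position; "eef_rot": TCP orientation; "contact_force": force on the tool from outside, world axes, zero at the start; "moment": the same for the moment, N m; "gripper_width": finger opening in m; "gripper_force": force on a finger pad.
Only numpy, scipy, OpenCV 4.12 (cv2) and the standard library are available. Lean on these libraries where they do the work, as an engineer would, in place of code of your own. Each camera call takes 0.05 s, during which the arm holds its last target. There are 200 camera calls.

TASK

Get a dose of stain remover ready to pour at the laundry counter: lift the measuring cup up and off its peg and set it down gently, standing upright in the steel tray directly in front of the tall bottle with the broad ribbed safety cap. Then press that cap down, turn it anticlockwise while pressed until it is free, and lift it off, leaving the bottle seated in its pocket and all other things where they are. Finish while still holding the cap level in the gripper, a few centimetres straight above the open neck.

Things in the scene. Friction and masses are not known exactly. Their poses are not given: they have to be found in the camera images.
- cup: white plastic measuring cup, 56 mm outer diameter, 70 mm high, wall 3 mm, 60 g, hanging mouth up on one of the panel's two pegs. Origin: centre of its underside; z up; +x points to the panel. On its +x side a flat strap (28 mm wide, 4 mm thick, back face 30 mm from the axis, against the panel) rises as a tab to 102 mm above the underside. Its sides are free to be gripped along its y
- cup_hole (a point): upper edge of the hole in the cup's tab, resting on the peg: 96 mm above the cup's underside, 28 mm from its axis. The hole is 16 mm wide and 22 mm high (z 74 to 96 mm). The peg is 6 mm thick and reaches 19 mm out of the panel, its tip turned up 7 mm: raise the cup 8 to 15 mm, then draw it at least 25 mm away from the panel (its own -x)
- panel: fixed upright wooden peg panel, 250 mm wide, 185 mm high, with two pegs 120 mm apart at 173 mm height. Origin: on the counter at the foot of the board's front face; its -x points out of the front face, z up; a wooden foot 12 mm high reaches 55 mm out in front
- rack: fixed steel spill tray, 220 mm deep (x), 310 mm wide (y), floor 3 mm thick, lip 16 mm high. Origin: centre of its underside. On its far side three square pockets, 75 mm wide inside, walls up to 58 mm high, centred at x = +62, y = -95, 0 and +95 mm. The cup goes in the open part in front, x from -107 to +21 mm (x about -55 mm leaves room all round)
- bottle: tall white square bottle, 72 x 72 mm, about 0.75 kg, loose in one of the three pockets (which one varies; 1.5 mm play each side, so it cannot turn). Origin: centre of its underside, on the tray's floor; z up; axes as the tray's, -x to the front. Shoulder ends at 153 mm, neck 30 mm thick, mouth at 185 mm; three lugs on the neck hold the cap
- cap: grey ribbed push-and-turn cap, 48 mm across, 32 mm high, 45 g, on the tall bottle. Origin: centre of its lower rim, 166 mm above the bottle's underside while locked; z up. Locked, its x axis is parallel to the bottle's. Turn it anticlockwise seen from above (about +z) by 41 to 79 degrees while pressed (60 is the middle; a stop ends the turn); then it lifts straight off
- cap_top (a point): centre of the cap's flat top, 32 mm above its lower rim. A spring insert pushes the cap up, so that three inner lugs sit in notches of the neck: it has to go down at least 3.5 mm to turn. Pressing takes about 8 N to start, 13 N at 3.5 mm, 16 N at 5 mm; it stops hard at 6.5 mm
- softener: white square bottle (72 x 72 mm, 146 mm high) with a narrow flip-top cap, standing in another pocket of the tray; not used
- powder_tub: white square tub (72 x 72 mm, 98 mm high) with a flat lid, standing in another pocket of the tray; not used
- brush: lint brush, a wooden paddle 46 mm wide, hanging by its tab on the panel's other peg, 120 mm beside the cup; origin 93 mm below the peg's height; not used
- soap_pump: soap pump bottle, 64 mm across, 168 mm high, origin at its underside; not used
- sheet_carton: cardboard carton 60 x 120 x 85 mm, origin at its underside; not used
- mug: ceramic mug, 76 mm across, 90 mm high, origin at its underside; not used
- coin_dish: shallow steel dish, 104 mm across, 20 mm high, origin at its underside; not used
Mind the look-alikes: they are no part of the job. Leave any blue look-alike of the cup alone.

How it is judged:
By the outcome, as a careful person would: the job done as asked, in the order asked, and still so for the second after the job is handed in, while the arm keeps its last pose, push and grip.
It also fails if it takes over 61 s, if anything falls off the work surface, if the arm or the gripper's body presses on something with over 40 N, if the wrist force passes 120 N, or if a joint passes its speed limit or range.

## Working session

There is one attempt and no reset: what is moved stays moved. The work goes in short steps, Python scripts to look and compute and a tool call to move; the robot and the scene stay as the last step left them, time stands still between calls to the robot, and variables do not carry over. Pictures are saved under pics/ and viewed, at most 10 in all, crops included, and the job is handed in when it is done.

Besides the shell and the picture viewer there is one more tool, called after ">>>" as name(argument=value, ...) on one line, values as JSON. apply_moves: Moves the arm, as the interface text tells. Scaled input: -1 to 1 covers 1000 mm each way for a shift and 90 degrees each way for a turn. Its arguments: {"type":"object","properties":{"targets":{"type":"array","items":{"type":"array","items":{"type":"number"}}},"newtons":{"type":"number"}},"required":["targets"]}

```bash
ls; mkdir -p pics; cat > h.py <<'E'
import numpy as np, cv2
from plant import get_state, capture, close_job
def cloud(c):
    K=np.array(c["camera_matrix"]);k1=c["k1"];z=c["range_z"]
    v,u=np.mgrid[0:480,0:640].astype(np.float32)
    dist=np.array([k1,0,0,0,0.])
    p=cv2.undistortPoints(np.stack([u.ravel(),v.ravel()],1)[:,None],K,dist).reshape(480,640,2)
    P=np.dstack([p[...,0]*z,p[...,1]*z,z])
    T=np.array(c["T"]);W=P@T[:3,:3].T+T[:3,3]
    W[z==0]=np.nan
    return W
E
python3 - <<'E'
from h import *
s=get_state();print(s)
for n in("scene","side"):
    c=capture(n);print(n,np.round(c["T"],3).tolist(),np.array(c["camera_matrix"]).tolist(),c["k1"])
    np.savez(n+"0.npz",frame=c["frame"],W=cloud(c))
    cv2.imwrite(f"pics/{n}0.png",c["frame"][...,::-1])
E
```

```text
pics
{'time_s': 0.0, 'joints': array([ 8.16520033e+01,  2.05898916e+01,  6.31588847e-01, -2.12352626e-02,
       -7.01362801e+01, -1.65082150e+01]), 'qd': array([-0.08763902, -0.01853412,  0.10008537,  0.02723939,  0.02449048,
       -0.01545097]), 'joint_torque': array([-3.95219777e-04, -5.82717597e+01,  2.93045783e+01,  6.99737549e+00,
        6.94096714e-03, -1.48094314e-04]), 'tcp_pos': array([0.28353636, 0.61202789, 0.24461999]), 'eef_rot': array([ 1.79903643e+02, -7.73921268e-03, -2.48634371e+01]), 'contact_force': array([-1.11065185, -0.70975747, -0.58040688]), 'moment': array([-0.00803397,  0.01173405, -0.01335219]), 'gripper_force': 0.0, 'gripper_width': 0.08792189773154582}
scene [[0.437, 0.509, -0.742, 1.539], [0.9, -0.246, 0.361, -0.527], [0.001, -0.825, -0.565, 0.889], [0.0, 0.0, 0.0, 1.0]] [[623.8535468836938, 0.0, 320.32037009962403], [0.0, 623.8535468836938, 244.60567801555905], [0.0, 0.0, 1.0]] -0.1513290193830215
side [[-0.877, -0.31, 0.367, 0.03], [-0.48, 0.601, -0.639, 0.912], [-0.022, -0.736, -0.676, 1.162], [0.0, 0.0, 0.0, 1.0]] [[593.8659987585715, 0.0, 322.7215108154827], [0.0, 593.8659987585715, 236.4307225980909], [0.0, 0.0, 1.0]] -0.1546882158413328
```

View pics/scene0.png

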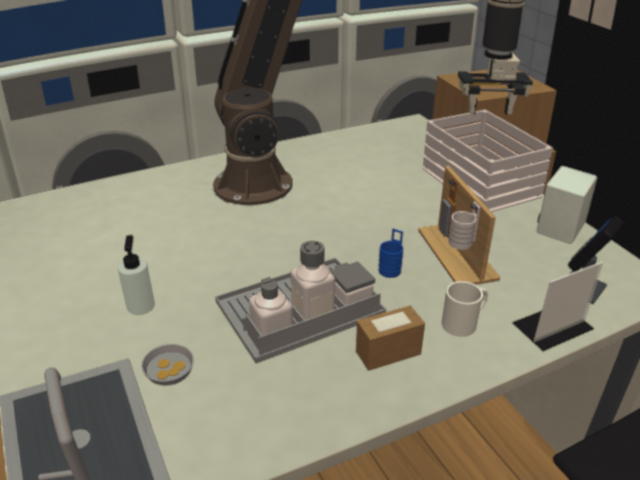

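View pics/side0.png

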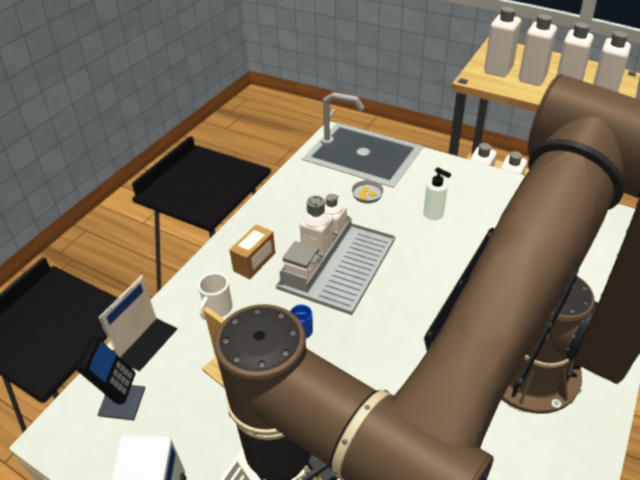

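The scene view shows the ribbed cap at (312,250) on the middle-pocket bottle, and the tray at about (300,305). The white cup hangs at (463,230) on the panel, with the brush at (447,217) and the blue look-alike at (391,258). In the side view the arm hides the panel, and the cap is at (317,205).

```bash
python3 - <<'E'
from h import *
d=np.load("scene0.npz");W=d["W"];f=d["frame"]
for n,(u,v) in dict(captop=(312,247),bottleShoulder=(312,275),powder=(352,274),soft=(269,288),cupmid=(462,232),cuptop=(466,216),panelR=(485,240),panelL=(452,190),tub=(340,300),foot=(455,258),brush=(446,218),blue=(390,262),carton=(390,320),mug=(460,310),trayL=(222,302),trayF=(255,348)).items():
    print(n,np.round(W[v,u],3),f[v,u])
# panel front-face fit: points in region above counter, wood colour
b=W[165:285,415:500].reshape(-1,3);col=f[165:285,415:500].reshape(-1,3).astype(int)
wood=(col[:,0]-col[:,2]>50)&(b[:,2]>.03)
p=b[wood];print(len(p),np.nanmin(p,0),np.nanmax(p,0))
best=None;rng=np.random.default_rng(0)
xy=p[:,:2]
for _ in range(500):
    a,c=xy[rng.choice(len(xy),2,False)];t=c-a
    if np.linalg.norm(t)<.05:continue
    n=np.array([-t[1],t[0]])/np.linalg.norm(t);m=abs((xy-a)@n)<.003
    if best is None or m.sum()>best[0]:best=(m.sum(),m)
m=best[1];q=xy[m];c0=q.mean(0);u,s,vt=np.linalg.svd(q-c0,full_matrices=False);t=vt[0];pr=(q-c0)@t
print("panel",m.sum(),c0,"dir",t,"ang",np.degrees(np.arctan2(t[1],t[0])),pr.min(),pr.max(),"ends",c0+t*pr.min(),c0+t*pr.max(),p[m][:,2].max())
# tops
def top(z0,z1,box):
    x0,x1,y0,y1=box;M=(W[...,2]>z0)&(W[...,2]<z1);M[:y0]=0;M[y1:]=0;M[:,:x0]=0;M[:,x1:]=0
    P=W[M];r=cv2.minAreaRect(((P[:,:2])*1000).astype(np.float32));print(len(P),r,P[:,2].mean())
top(.193,.21,(295,330,235,275));top(.09,.11,(325,385,255,300));top(.14,.156,(245,300,275,320))
E
python3 - <<'E'
import cv2
i=cv2.imread("pics/scene0.png")[160:360,200:520]
cv2.imwrite("pics/c.png",cv2.resize(i,(800,500),interpolation=3))
E
```

```text
captop [ 0.636 -0.106  0.201] [110 106  99]
bottleShoulder [ 0.655 -0.115  0.15 ] [217 201 185]
powder [ 0.627 -0.009  0.098] [110 106  99]
soft [ 0.65  -0.204  0.144] [110 106  99]
cupmid [0.627 0.272 0.123] [125 114 106]
cuptop [0.595 0.305 0.139] [130 118 109]
panelR [0.671 0.304 0.119] [94 70 46]
panelL [0.494 0.338 0.148] [80 54 32]
tub [ 0.646 -0.047  0.055] [128 124 117]
foot [0.579 0.305 0.01 ] [167 134  85]
brush [0.51  0.317 0.082] [68 63 62]
blue [0.566 0.125 0.046] [ 24  53 102]
carton [ 0.776 -0.005  0.086] [208 202 177]
mug [0.797 0.151 0.068] [142 132 118]
trayL [ 0.48  -0.256  0.   ] [137 136 129]
trayF [ 0.654 -0.244  0.005] [131 131 124]
797 [0.28116231 0.25931758 0.03068565] [0.68357417 0.51473028 0.18778794]
panel 442 [0.60100221 0.32017292] dir [ 0.98077745 -0.19512967] ang -11.252298915201287 -0.1696686701485747 0.08387001729497183 ends [0.434595   0.35328031] [0.68326003 0.30380739] 0.1873352034662591
328 ((634.77294921875, -105.42530059814453), (47.13824462890625, 49.37823486328125), 58.597747802734375) 0.19914865247836513
936 ((624.7113037109375, -34.516448974609375), (89.28313446044922, 124.2276611328125), 3.2292399406433105) 0.09872411859188206
189 ((630.621337890625, -177.18829345703125), (38.264137268066406, 79.7200927734375), 15.092363357543945) 0.14420223225211928
```

View pics/c.png

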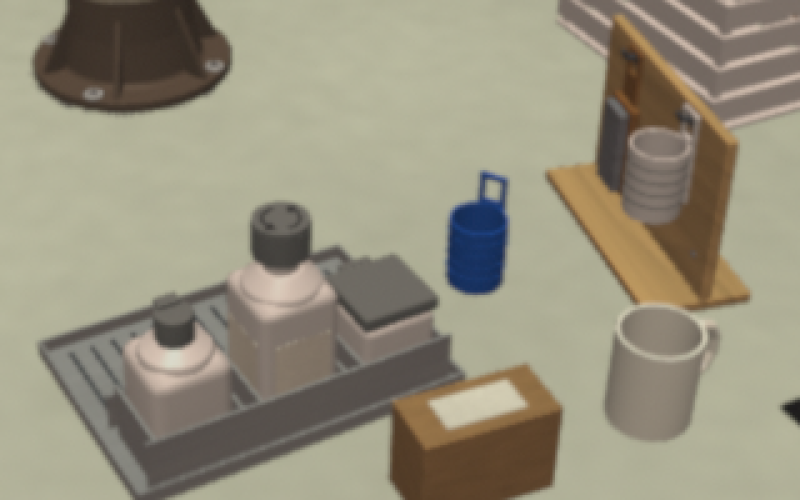

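```bash
python3 - <<'E'
from h import *
for n in("scene","side"):
    d=np.load(n+"0.npz");W=d["W"];f=d["frame"].astype(int)
    x,y,z=W[...,0],W[...,1],W[...,2]
    R=(x>.42)&(x<.74)&(y>-.32)&(y<.09)
    for nm,a,b in(("lip",.0125,.018),("wall",.054,.062),("tublid",.094,.102),("cap",.194,.206)):
        M=(R&(z>a)&(z<b)).astype(np.uint8)
        k,l,st,_=cv2.connectedComponentsWithStats(M)
        P=W[M>0][:,:2]*1000
        if nm in("tublid","cap"):
            i=1+st[1:,4].argmax();P=W[l==i][:,:2]*1000
        print(n,nm,len(P),[np.round(q,1) for q in cv2.minAreaRect(P.astype(np.float32))],np.round(P.min(0)),np.round(P.max(0)))
    # far robot-side lip line & others via Hough in top-down raster
    M=R&(z>.0125)&(z<.018);P=W[M][:,:2]*1000
    img=np.zeros((420,340),np.uint8);img[np.clip((P[:,1]+320).astype(int),0,419),np.clip((P[:,0]-420).astype(int),0,339)]=255
    L=cv2.HoughLinesP(img,1,np.pi/360,25,minLineLength=60,maxLineGap=15)
    if L is not None:
        for a,b,c,e in L[:8,0]:print((a+420,b-320,c+420,e-320),round(np.degrees(np.arctan2(e-b,c-a)),1))
    if n=="scene":
        # cup: fit circle on white points near the hanging cup
        M=(abs(x-.61)<.05)&(abs(y-.285)<.05)&(z>.09)&(z<.145)&(f[...,0]-f[...,2]<25)
        P=W[M];
        from scipy.optimize import least_squares
        Q=P[:,:2];r=least_squares(lambda c:np.hypot(*(Q-c).T)-.028,[.612,.287],loss="soft_l1",f_scale=.002);print("cup",len(P),r.x,np.abs(r.fun).mean())
        M=(abs(x-.61)<.05)&(abs(y-.285)<.06)&(z>.06)&(f[...,0]-f[...,2]<25);print(np.nanpercentile(z[M],[1,5,50,95,99]))
E
```

```text
scene lip 699 [array([ 572.9, -109.1]), array([225.4, 312.3]), np.float64(2.8)] [ 453. -270.] [691.  52.]
scene wall 714 [array([ 639. , -105.3]), array([ 79.9, 286.2]), np.float64(3.1)] [ 601. -246.] [686.  39.]
scene tublid 754 [array([624.6,  -9.7]), array([86.6, 74.7]), np.float64(3.3)] [582. -48.] [670.  28.]
scene cap 325 [array([ 634.8, -105.4]), array([47.1, 49.4]), np.float64(58.6)] [ 608. -129.] [659. -81.]
(np.int32(665), np.int32(36), np.int32(669), np.int32(-32)) -86.6
(np.int32(673), np.int32(49), np.int32(674), np.int32(-25)) -89.2
(np.int32(673), np.int32(-27), np.int32(675), np.int32(-115)) -88.7
(np.int32(679), np.int32(-195), np.int32(683), np.int32(-257)) -86.3
(np.int32(672), np.int32(-79), np.int32(676), np.int32(-163)) -87.3
(np.int32(674), np.int32(-3), np.int32(684), np.int32(-169)) -86.6
(np.int32(666), np.int32(6), np.int32(669), np.int32(-54)) -87.1
(np.int32(669), np.int32(-13), np.int32(673), np.int32(-114)) -87.7
cup 687 [0.60847408 0.28687481] 0.0021073072096036436
[0.08146005 0.08591032 0.12572525 0.16440553 0.17666627]
side lip 359 [array([ 571. , -105.7]), array([221.9, 318.6]), np.float64(2.7)] [ 454. -269.] [675.  55.]
side wall 223 [array([632.9, -97.9]), array([ 84.4, 282.2]), np.float64(3.2)] [ 584. -240.] [669.  45.]
side tublid 329 [array([623.6, -10.3]), array([84.5, 81.9]), np.float64(3.3)] [580. -50.] [666.  33.]
side cap 207 [array([ 635. , -102.3]), array([50.9, 48.9]), np.float64(1.1)] [ 609. -127.] [661. -78.]
```

>>> apply_moves(targets=[[1, 0, 0, -0.03, 0, 0, 0], [1, 0, 0, -0.03, 0, 0, 0], [1, 0, 0, -0.01, 0, 0, 0]], newtons=15)

```text
time_s: 0.35
tcp_pos: [0.2845, 0.6135, 0.3199]
eef_rot: [-179.7, -0.0, -24.8]
contact_force: [0.6, 0.4, 0.9]
gripper_width: 0.0872
gripper_force: 0.0
```

>>> apply_moves(targets=[[1, 0, 0, 0, 0, 0, 0.0773], [1, 0, 0, 0, 0, 0, 0.0773], [1, 0, 0, 0, 0, 0, 0.0773], [1, 0, 0, 0, 0, 0, 0.0773], [1, 0, 0, 0, 0, 0, 0.0773], [1, 0, 0, 0, 0, 0, 0.0773], [1, 0, 0, 0, 0, 0, 0.0773], [1, 0, 0, 0, 0, 0, 0.0773], [1, 0, 0, 0, 0, 0, 0.0773], [1, 0, 0, 0, 0, 0, 0.0773], [1, 0, 0, 0, 0, 0, 0.077], [1, 0, 0, 0, 0, 0, 0]])

```text
time_s: 1.35
tcp_pos: [0.2836, 0.6123, 0.3151]
eef_rot: [180.0, -0.0, -101.7]
contact_force: [0.5, 0.6, -0.2]
gripper_width: 0.0877
gripper_force: 0.0
```

>>> apply_moves(targets=[[1, 0.0183, -0.0274, 0, 0, 0, 0], [1, 0.0183, -0.0274, 0, 0, 0, 0], [1, 0.0183, -0.0274, 0, 0, 0, 0], [1, 0.0183, -0.0274, 0, 0, 0, 0], [1, 0.0183, -0.0274, 0, 0, 0, 0], [1, 0.0183, -0.0274, 0, 0, 0, 0], [1, 0.0183, -0.0274, 0, 0, 0, 0], [1, 0.0183, -0.0274, 0, 0, 0, 0], [1, 0.0183, -0.0274, 0, 0, 0, 0], [1, 0.0183, -0.0274, 0, 0, 0, 0], [1, 0.0183, -0.0274, 0, 0, 0, 0], [1, 0.0183, -0.0274, 0, 0, 0, 0], [1, 0.0183, -0.0274, 0, 0, 0, 0], [1, 0.0183, -0.0274, 0, 0, 0, 0], [1, 0, 0, 0, 0, 0, 0], [1, 0, 0, 0, 0, 0, 0]])

```text
time_s: 2.68
tcp_pos: [0.6104, 0.2841, 0.3147]
eef_rot: [180.0, -0.0, -101.3]
contact_force: [-0.4, 0.0, -1.5]
gripper_width: 0.0875
gripper_force: 0.0
```

```bash
python3 - <<'E'
from h import *
s=get_state();print(s["tcp_pos"],s["eef_rot"],s["joints"])
c=capture("wrist");W=cloud(c);np.savez("w1.npz",frame=c["frame"],W=W);print(np.round(c["T"],3).tolist())
cv2.imwrite("pics/w1.png",c["frame"][...,::-1])
E
```

```text
[0.61036787 0.28406816 0.31474748] [ 1.79956392e+02 -4.89818434e-02 -1.01307383e+02] [ 4.15071291e+01  1.86136417e+01  6.77298887e+00 -5.24756491e-03
 -7.82247267e+01 -5.28134568e+01]
[[-0.981, 0.188, 0.056, 0.595], [0.196, 0.94, 0.279, 0.208], [0.0, 0.284, -0.959, 0.454], [0.0, 0.0, 0.0, 1.0]]
```

View pics/w1.png

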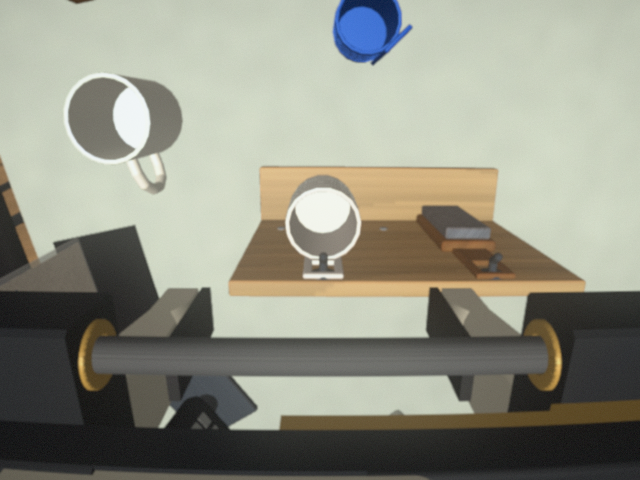

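The wrist view shows the cup rim centred near (323,224), with its tab and peg at (323,265). The panel's top edge (row about 285) is level, so the yaw is right. The brush hangs at (485,245), clear of the fingers.

```bash
python3 - <<'E'
from h import *
d=np.load("w1.npz");W=d["W"];f=d["frame"].astype(int)
x,y,z=W[...,0],W[...,1],W[...,2]
h=np.hypot(x-.61,y-.285)
M=(h<.045)&(z>.14)&(z<.16)&(f.min(2)>110)
P=W[M];print(len(P),np.percentile(P[:,2],[5,50,95]),"rim centre",cv2.minEnclosingCircle((P[:,:2]*1000).astype(np.float32)))
# panel top
M=(z>.178)&(z<.192)&(f[...,0]-f[...,2]>40)&(abs(y-.33)<.06)
P=W[M];print("paneltop",len(P),np.percentile(P[:,2],[5,50,95]),cv2.minAreaRect((P[:,:2]*1000).astype(np.float32)))
M=(h<.06)&(z>.165)&(f.min(2)>110);print("tab",np.nanmean(W[M],0),np.nanmax(z[M]))
E
```

```text
1310 [0.14209257 0.14929879 0.15406093] rim centre ((609.2783203125, 288.1579284667969), 29.615489959716797)
paneltop 6094 [0.17983502 0.18441488 0.18566613] ((556.790283203125, 332.29705810546875), (16.319948196411133, 249.38160705566406), 78.79693603515625)
tab [0.61277705 0.30628981 0.22863564] 0.3902466507303424
```

>>> apply_moves(targets=[[1, -0.0017, 0.0018, 0.02, 0, 0, 0], [1, 0, 0, 0.03, 0, 0, 0], [1, 0, 0, 0.03, 0, 0, 0], [1, 0, 0, 0.03, 0, 0, 0], [1, 0, 0, 0.025, 0, 0, 0], [1, 0, 0, 0.02, 0, 0, 0], [1, 0, 0, 0.0097, 0, 0, 0], [1, 0, 0, 0.005, 0, 0, 0], [1, 0, 0, 0, 0, 0, 0], [1, 0, 0, 0, 0, 0, 0]])

```text
time_s: 3.57
tcp_pos: [0.6083, 0.2885, 0.1471]
eef_rot: [-179.9, 0.1, -101.3]
contact_force: [-0.0, -0.3, 0.5]
gripper_width: 0.0875
gripper_force: 0.0
```

>>> apply_moves(targets=[[0.5, 0, 0, 0, 0, 0, 0], [0.5, 0, 0, 0, 0, 0, 0], [0.5, 0, 0, 0, 0, 0, 0], [0.5, 0, 0, 0, 0, 0, 0], [0.5, 0, 0, 0, 0, 0, 0], [0.5, 0, 0, 0, 0, 0, 0], [0.5, 0, 0, 0, 0, 0, 0], [0.5, 0, 0, 0, 0, 0, 0]], newtons=12)

```text
time_s: 4.23
tcp_pos: [0.608, 0.2877, 0.1461]
eef_rot: [-180.0, 0.0, -101.4]
contact_force: [-1.0, -0.4, 0.9]
gripper_width: 0.0563
gripper_force: 12.0
```

>>> apply_moves(targets=[[0.5, 0, 0, -0.004, 0, 0, 0], [0.5, 0, 0, -0.004, 0, 0, 0], [0.5, 0, 0, -0.0035, 0, 0, 0], [0.5, 0, 0, 0, 0, 0, 0], [0.5, 0, 0, 0, 0, 0, 0]])

```text
time_s: 4.65
tcp_pos: [0.608, 0.2878, 0.1577]
eef_rot: [-180.0, 0.0, -101.4]
contact_force: [0.4, -0.9, -1.2]
gripper_width: 0.0564
gripper_force: 12.0
```

```bash
python3 - <<'E'
from h import *
c=capture("scene");cv2.imwrite("pics/s2.png",cv2.resize(c["frame"][150:300,380:540,::-1],(640,600),interpolation=3))
E
```

```text
(no output)
```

View pics/s2.png

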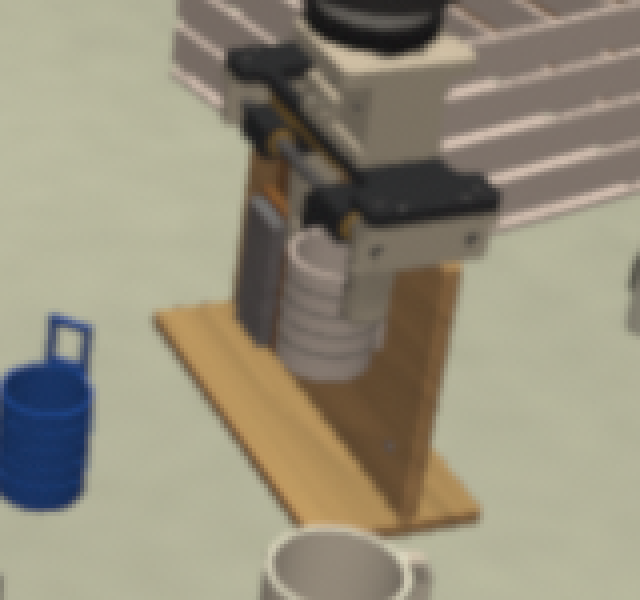

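Cup raised about 11.5 mm with no resistance; the gripper body clears the board. Next I draw it away from the panel and raise it.

>>> apply_moves(targets=[[0.5, 0.006, 0, 0, 0, 0, 0], [0.5, 0.008, 0, 0, 0, 0, 0], [0.5, 0.01, 0, 0, 0, 0, 0], [0.5, 0.012, 0, 0, 0, 0, 0], [0.5, 0.012, 0, 0, 0, 0, 0], [0.5, 0.012, 0, 0, 0, 0, 0], [0.5, 0, 0, -0.01, 0, 0, 0], [0.5, 0, 0, -0.02, 0, 0, 0], [0.5, 0, 0, -0.02, 0, 0, 0], [0.5, 0, 0, -0.02, 0, 0, 0], [0.5, 0, 0, -0.02, 0, 0, 0], [0.5, 0, 0, -0.01, 0, 0, 0], [0.5, 0, 0, 0, 0, 0, 0]])

```text
time_s: 5.78
tcp_pos: [0.5973, 0.2292, 0.2607]
eef_rot: [-179.8, 0.2, -101.4]
contact_force: [0.2, -0.2, -0.3]
gripper_width: 0.0559
gripper_force: 12.0
```

>>> apply_moves(targets=[[0.5, 0, 0, 0, 0, 0, 0.0599], [0.5, 0, 0, 0, 0, 0, 0.0599], [0.5, 0, 0, 0, 0, 0, 0.0599], [0.5, 0, 0, 0, 0, 0, 0.0599], [0.5, 0, 0, 0, 0, 0, 0.0599], [0.5, 0, 0, 0, 0, 0, 0.0599], [0.5, 0, 0, 0, 0, 0, 0.0599], [0.5, 0, 0, 0, 0, 0, 0.0599], [0.5, 0, 0, 0, 0, 0, 0.0599], [0.5, 0, 0, 0, 0, 0, 0.0599], [0.5, 0, 0, 0, 0, 0, 0.0599], [0.5, 0, 0, 0, 0, 0, 0.0599], [0.5, 0, 0, 0, 0, 0, 0.0599], [0.5, 0, 0, 0, 0, 0, 0.0599], [0.5, 0, 0, 0, 0, 0, 0], [0.5, 0, 0, 0, 0, 0, 0]])

```text
time_s: 7.12
tcp_pos: [0.5958, 0.2287, 0.2563]
eef_rot: [-180.0, -0.1, -176.7]
contact_force: [-0.6, 0.2, 0.0]
gripper_width: 0.0564
gripper_force: 12.0
```

>>> apply_moves(targets=[[0.5, 0.0081, -0.0278, 0, 0, 0, 0], [0.5, 0.0081, -0.0278, 0, 0, 0, 0], [0.5, 0.0081, -0.0278, 0, 0, 0, 0], [0.5, 0.0081, -0.0278, 0, 0, 0, 0], [0.5, 0.0081, -0.0278, 0, 0, 0, 0], [0.5, 0.0081, -0.0278, 0, 0, 0, 0], [0.5, 0.0081, -0.0278, 0, 0, 0, 0], [0.5, 0.0081, -0.0278, 0, 0, 0, 0], [0.5, 0.0081, -0.0278, 0, 0, 0, 0], [0.5, 0.0081, -0.0278, 0, 0, 0, 0], [0.5, 0.0081, -0.0278, 0, 0, 0, 0], [0.5, 0.0081, -0.0278, 0, 0, 0, 0], [0.5, 0, 0, 0, 0, 0, 0], [0.5, 0, 0, 0, 0, 0, 0], [0.5, 0, 0, 0, 0, 0, 0]])

```text
time_s: 8.37
tcp_pos: [0.5174, -0.1096, 0.2571]
eef_rot: [180.0, -0.0, -176.8]
contact_force: [0.4, 0.5, -0.8]
gripper_width: 0.0564
gripper_force: 12.0
```

```bash
python3 - <<'E'
from h import *
s=get_state();print(s["tcp_pos"],s["eef_rot"],s["joints"])
a=[]
for n in ("scene","side","wrist"):
    c=capture(n);np.savez(n+"3.npz",frame=c["frame"],W=cloud(c));a.append(c["frame"][...,::-1])
cv2.imwrite("pics/m3.png",np.hstack([cv2.resize(a[0][150:400,180:430],(400,400)),cv2.resize(a[2],(400,400))]))
E
```

```text
[ 0.51741264 -0.10962292  0.25714619] [ 1.79990803e+02 -6.25793537e-03 -1.76766406e+02] [ 9.29310505e+00  6.29554009e+00 -1.66251459e+01 -1.06461214e-02
 -6.70845665e+01 -9.60553656e+01]
```

View pics/m3.png

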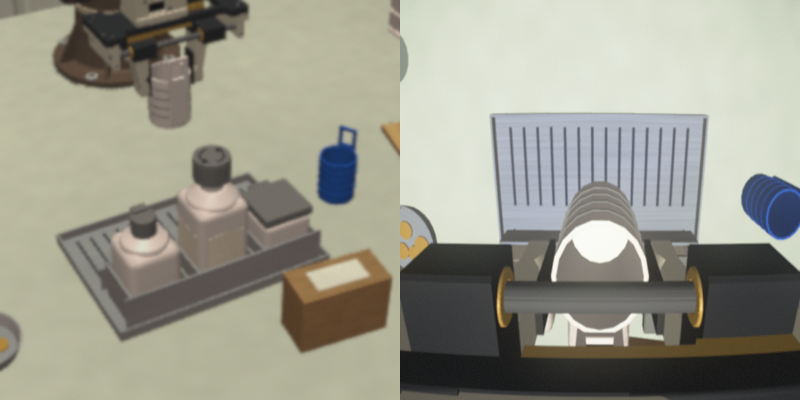

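The cup hangs level and centred over the tray's open part (wrist: cup column 600 between tray edges 492 and 707), with its tab toward the tall bottle. Now I lower it.

>>> apply_moves(targets=[[0.5, 0, 0, 0.015, 0, 0, 0], [0.5, 0, 0, 0.025, 0, 0, 0], [0.5, 0, 0, 0.025, 0, 0, 0], [0.5, 0, 0, 0.025, 0, 0, 0], [0.5, 0, 0, 0.025, 0, 0, 0], [0.5, 0, 0, 0.02, 0, 0, 0], [0.5, 0, 0, 0.02, 0, 0, 0], [0.5, 0, 0, 0.015, 0, 0, 0], [0.5, 0, 0, 0.006, 0, 0, 0], [0.5, 0, 0, 0, 0, 0, 0], [0.5, 0, 0, 0, 0, 0, 0]])

```text
time_s: 9.43
tcp_pos: [0.518, -0.1091, 0.0817]
eef_rot: [-180.0, -0.0, -176.8]
contact_force: [0.4, 1.0, -0.3]
gripper_width: 0.0561
gripper_force: 12.0
```

```bash
python3 - <<'E'
from h import *
s=get_state();print(s["tcp_pos"],s["contact_force"])
c=capture("scene");W=cloud(c);f=c["frame"]
x,y,z=W[...,0],W[...,1],W[...,2]
M=(abs(x-.517)<.034)&(abs(y+.11)<.034)&(z>.006)
print(M.sum(),np.percentile(z[M],[0,1,5,50]))
x0=200;cv2.imwrite("pics/s4.png",cv2.resize(f[200:360,200:400,::-1],(750,600),interpolation=3))
E
```

```text
[ 0.51800634 -0.10908416  0.08168232] [ 0.4069036   1.02204703 -0.33213976]
2222 [0.00611135 0.02508048 0.04584483 0.18886544]
```

View pics/s4.png

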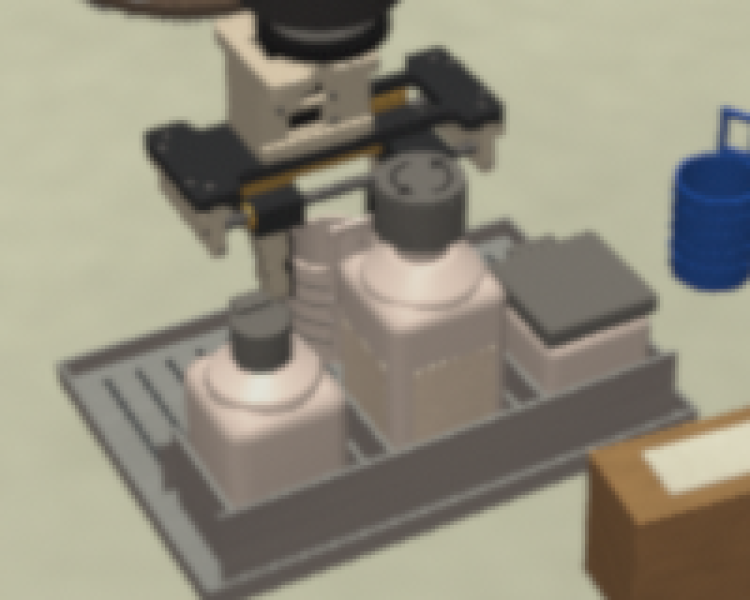

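The cup is just above the tray floor, behind the tall bottle as seen here, and clear of it. I continue down in small steps until it touches.

>>> apply_moves(targets=[[0.5, 0, 0, 0.003, 0, 0, 0], [0.5, 0, 0, 0.003, 0, 0, 0], [0.5, 0, 0, 0.001, 0, 0, 0], [0.5, 0, 0, 0, 0, 0, 0], [0.5, 0, 0, 0, 0, 0, 0]], newtons=6)

```text
time_s: 9.9
tcp_pos: [0.5176, -0.1096, 0.0745]
eef_rot: [180.0, 0.0, -176.8]
contact_force: [0.8, -0.9, 0.1]
gripper_width: 0.0569
gripper_force: 6.0
```

>>> apply_moves(targets=[[0.5, 0, 0, 0.001, 0, 0, 0], [0.5, 0, 0, 0.001, 0, 0, 0], [0.5, 0, 0, 0, 0, 0, 0], [0.5, 0, 0, 0, 0, 0, 0]])

```text
time_s: 10.23
tcp_pos: [0.5175, -0.1095, 0.0723]
eef_rot: [-180.0, -0.0, -176.8]
contact_force: [0.4, 0.7, -0.4]
gripper_width: 0.0567
gripper_force: 6.0
```

>>> apply_moves(targets=[[0.5, 0, 0, 0.001, 0, 0, 0], [0.5, 0, 0, 0.0005, 0, 0, 0], [0.5, 0, 0, 0, 0, 0, 0], [0.5, 0, 0, 0, 0, 0, 0]])

```text
time_s: 10.57
tcp_pos: [0.5175, -0.1095, 0.0708]
eef_rot: [-180.0, -0.0, -176.8]
contact_force: [-0.6, 0.1, -0.0]
gripper_width: 0.0567
gripper_force: 6.0
```

>>> apply_moves(targets=[[0.5, 0, 0, 0.0005, 0, 0, 0], [0.5, 0, 0, 0.0005, 0, 0, 0], [0.5, 0, 0, 0, 0, 0, 0], [0.5, 0, 0, 0, 0, 0, 0]])

```text
time_s: 10.9
tcp_pos: [0.5175, -0.1095, 0.0698]
eef_rot: [-180.0, -0.0, -176.8]
contact_force: [0.5, -0.2, -1.5]
gripper_width: 0.0565
gripper_force: 6.0
```

>>> apply_moves(targets=[[0.5, 0, 0, 0.0005, 0, 0, 0], [0.5, 0, 0, 0.0005, 0, 0, 0], [0.5, 0, 0, 0, 0, 0, 0], [0.5, 0, 0, 0, 0, 0, 0]])

```text
time_s: 11.23
tcp_pos: [0.5177, -0.1095, 0.0692]
eef_rot: [-180.0, 0.0, -176.8]
contact_force: [-2.2, 1.1, 4.8]
gripper_width: 0.0565
gripper_force: 6.0
```

>>> apply_moves(targets=[[0.5, 0, 0, -0.0004, 0, 0, 0], [0.5, 0, 0, 0, 0, 0, 0], [0.7, 0, 0, 0, 0, 0, 0], [0.8, 0, 0, 0, 0, 0, 0], [1, 0, 0, 0, 0, 0, 0], [1, 0, 0, 0, 0, 0, 0], [1, 0, 0, 0, 0, 0, 0], [1, 0, 0, 0, 0, 0, 0], [1, 0, 0, 0, 0, 0, 0]])

```text
time_s: 11.98
tcp_pos: [0.5175, -0.1095, 0.0692]
eef_rot: [-180.0, -0.0, -176.8]
contact_force: [-0.5, -0.4, 1.3]
gripper_width: 0.0873
gripper_force: 0.0
```

>>> apply_moves(targets=[[1, 0, 0, -0.005, 0, 0, 0], [1, 0, 0, -0.01, 0, 0, 0], [1, 0, 0, -0.02, 0, 0, 0], [1, 0, 0, -0.03, 0, 0, 0], [1, 0, 0, -0.03, 0, 0, 0], [1, 0, 0, -0.03, 0, 0, 0], [1, 0, 0, -0.03, 0, 0, 0], [1, 0, 0, -0.03, 0, 0, 0], [1, 0, 0, -0.02, 0, 0, 0], [1, 0, 0, 0, 0, 0, 0], [1, 0, 0, 0, 0, 0, 0]])

```text
time_s: 12.9
tcp_pos: [0.5179, -0.1095, 0.2765]
eef_rot: [180.0, 0.2, -176.8]
contact_force: [-0.5, 0.5, 0.2]
gripper_width: 0.0877
gripper_force: 0.0
```

```bash
python3 - <<'E'
from h import *
s=get_state();print(s["tcp_pos"],s["joints"])
a=[]
for n in ("scene","wrist"):
    c=capture(n);W=cloud(c);f=c["frame"].astype(int);a.append(c["frame"][...,::-1])
    x,y,z=W[...,0],W[...,1],W[...,2]
    M=(z>.195)&(z<.206)&(np.hypot(x-.635,y+.105)<.035)&(f.max(2)<140)
    if M.sum()>20: print(n,"cap",M.sum(),cv2.minEnclosingCircle((W[M][:,:2]*1000).astype(np.float32)),W[M].mean(0))
    M=(z>.068)&(z<.078)&(np.hypot(x-.5175,y+.11)<.035)
    if M.sum()>20: print(n,"cup",M.sum(),cv2.minEnclosingCircle((W[M][:,:2]*1000).astype(np.float32)),np.median(z[M]))
cv2.imwrite("pics/m5.png",np.hstack([cv2.resize(a[0][200:360,200:400],(400,400)),cv2.resize(a[1],(400,400))]))
E
```

```text
[ 0.5179191  -0.1094706   0.27647564] [ 9.30888907e+00  5.50235560e+00 -1.49661135e+01  1.01308154e-03
 -6.93123171e+01 -9.61382726e+01]
scene cap 297 ((636.226806640625, -104.2741470336914), 26.15240478515625) [ 0.63673574 -0.10581284  0.19943559]
scene cup 74 ((520.021728515625, -114.2383804321289), 30.933059692382812) 0.07092947032816826
wrist cap 589 ((619.1239013671875, -104.69572448730469), 19.499361038208008) [ 0.61215572 -0.10519271  0.19898237]
wrist cup 933 ((518.3660278320312, -109.88093566894531), 29.154027938842773) 0.07270573612447218
```

View pics/m5.png

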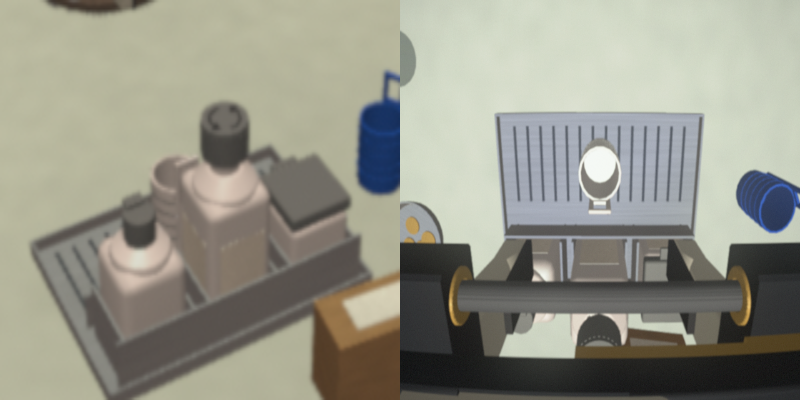

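The cup stands upright at (0.518,-0.110), in the middle of the open tray (wrist view about (600,172)). The cap is still locked at about (0.635,-0.105). Moving over the cap.

>>> apply_moves(targets=[[1, -0.0195, -0.0003, 0, 0, 0, 0], [1, -0.0195, -0.0003, 0, 0, 0, 0], [1, -0.0195, -0.0003, 0, 0, 0, 0], [1, -0.0195, -0.0003, 0, 0, 0, 0], [1, -0.0195, -0.0003, 0, 0, 0, 0], [1, -0.0195, -0.0003, 0, 0, 0, 0], [1, 0, 0, 0, 0, 0, 0], [1, 0, 0, 0.01, 0, 0, 0], [1, 0, 0, 0.02, 0, 0, 0], [1, 0, 0, 0.02, 0, 0, 0], [1, 0, 0, 0.02, 0, 0, 0], [1, 0, 0, 0.015, 0, 0, 0], [1, 0, 0, 0.004, 0, 0, 0], [1, 0, 0, 0, 0, 0, 0], [1, 0, 0, 0, 0, 0, 0]])

```text
time_s: 14.25
tcp_pos: [0.6342, -0.105, 0.1855]
eef_rot: [-180.0, -0.0, -176.8]
contact_force: [-0.1, 0.6, 0.2]
gripper_width: 0.0875
gripper_force: 0.0
```

>>> apply_moves(targets=[[0.4, 0, 0, 0, 0, 0, 0], [0.4, 0, 0, 0, 0, 0, 0], [0.4, 0, 0, 0, 0, 0, 0], [0.4, 0, 0, 0, 0, 0, 0], [0.4, 0, 0, 0, 0, 0, 0], [0.4, 0, 0, 0, 0, 0, 0], [0.4, 0, 0, 0, 0, 0, 0], [0.4, 0, 0, 0, 0, 0, 0]], newtons=8)

```text
time_s: 14.92
tcp_pos: [0.6345, -0.1046, 0.1854]
eef_rot: [180.0, 0.0, -176.8]
contact_force: [-0.5, 2.0, 1.1]
gripper_width: 0.0479
gripper_force: 8.0
```

>>> apply_moves(targets=[[0.4, 0, 0, 0, 0, 0, 0], [0.4, 0, 0, 0, 0, 0, 0], [0.4, 0, 0, 0, 0, 0, 0], [0.4, 0, 0, 0.001, 0, 0, 0], [0.4, 0, 0, 0.001, 0, 0, 0], [0.4, 0, 0, 0.001, 0, 0, 0], [0.4, 0, 0, 0.001, 0, 0, 0], [0.4, 0, 0, 0.001, 0, 0, 0], [0.4, 0, 0, 0, 0, 0, 0], [0.4, 0, 0, 0, 0, 0, 0]], newtons=50)

```text
time_s: 15.75
tcp_pos: [0.6352, -0.1049, 0.1823]
eef_rot: [-180.0, 0.1, -176.8]
contact_force: [-2.5, 3.6, 12.1]
gripper_width: 0.0474
gripper_force: 50.0
```

>>> apply_moves(targets=[[0.4, 0, 0, 0.001, 0, 0, 0], [0.4, 0, 0, 0.001, 0, 0, 0], [0.4, 0, 0, 0.0008, 0, 0, 0], [0.4, 0, 0, 0, 0, 0, 0], [0.4, 0, 0, 0, 0, 0, 0]])

```text
time_s: 16.17
tcp_pos: [0.6354, -0.1049, 0.1802]
eef_rot: [-180.0, 0.2, -176.8]
contact_force: [-4.4, 3.5, 15.5]
gripper_width: 0.0476
gripper_force: 50.0
```

>>> apply_moves(targets=[[0.4, 0, 0, 0, 0, 0, -0.0444], [0.4, 0, 0, 0, 0, 0, -0.0444], [0.4, 0, 0, 0, 0, 0, -0.0444], [0.4, 0, 0, 0, 0, 0, -0.0444], [0.4, 0, 0, 0, 0, 0, -0.0444], [0.4, 0, 0, 0, 0, 0, 0]])

```text
time_s: 16.67
tcp_pos: [0.6359, -0.1048, 0.1804]
eef_rot: [-179.9, 0.2, -156.5]
contact_force: [-1.9, 4.0, 14.9]
gripper_width: 0.0472
gripper_force: 50.0
```

>>> apply_moves(targets=[[0.4, 0, 0, 0, 0, 0, -0.0444], [0.4, 0, 0, 0, 0, 0, -0.0444], [0.4, 0, 0, 0, 0, 0, -0.0444], [0.4, 0, 0, 0, 0, 0, -0.0444], [0.4, 0, 0, 0, 0, 0, -0.0444], [0.4, 0, 0, 0, 0, 0, -0.0444], [0.4, 0, 0, 0, 0, 0, -0.0444], [0.4, 0, 0, 0, 0, 0, -0.0444], [0.4, 0, 0, 0, 0, 0, -0.0444], [0.4, 0, 0, 0, 0, 0, -0.0444], [0.4, 0, 0, 0, 0, 0, 0], [0.4, 0, 0, 0, 0, 0, 0]])

```text
time_s: 17.67
tcp_pos: [0.6358, -0.1047, 0.1804]
eef_rot: [-179.8, 0.1, -116.8]
contact_force: [-3.9, 5.6, 14.7]
gripper_width: 0.0476
gripper_force: 50.0
```

```bash
python3 -c "
from h import *
s=get_state();print(s['tcp_pos'],s['eef_rot'],s['contact_force'],s['moment'])"
```

```text
[ 0.63579837 -0.10474502  0.18035119] [-1.79774466e+02  8.56625785e-02 -1.16799606e+02] [-3.93974556  5.63425317 14.74418785] [1.69390714 1.1883483  0.03940952]
```

>>> apply_moves(targets=[[0.4, 0, 0, -0.002, 0, 0, 0], [0.4, 0, 0, -0.002, 0, 0, 0], [0.4, 0, 0, -0.002, 0, 0, 0], [0.4, 0, 0, -0.002, 0, 0, 0], [0.4, 0, 0, 0, 0, 0, 0], [0.4, 0, 0, 0, 0, 0, 0]])

```text
time_s: 18.17
tcp_pos: [0.6353, -0.1047, 0.1868]
eef_rot: [-179.9, 0.1, -116.9]
contact_force: [-1.6, 3.5, 7.4]
gripper_width: 0.0478
gripper_force: 50.0
```

>>> apply_moves(targets=[[0.4, 0, 0, -0.002, 0, 0, 0], [0.4, 0, 0, -0.002, 0, 0, 0], [0.4, 0, 0, -0.002, 0, 0, 0], [0.4, 0, 0, -0.002, 0, 0, 0], [0.4, 0, 0, 0, 0, 0, 0], [0.4, 0, 0, 0, 0, 0, 0]])

```text
time_s: 18.67
tcp_pos: [0.6341, -0.1049, 0.1932]
eef_rot: [180.0, -0.0, -116.9]
contact_force: [-1.1, 1.3, 0.3]
gripper_width: 0.0476
gripper_force: 50.0
```

>>> apply_moves(targets=[[0.4, 0, 0, -0.004, 0, 0, 0], [0.4, 0, 0, -0.005, 0, 0, 0], [0.4, 0, 0, -0.005, 0, 0, 0], [0.4, 0, 0, -0.007, 0, 0, 0], [0.4, 0, 0, -0.008, 0, 0, 0], [0.4, 0, 0, -0.008, 0, 0, 0], [0.4, 0, 0, -0.005, 0, 0, 0], [0.4, 0, 0, 0, 0, 0, 0], [0.4, 0, 0, 0, 0, 0, 0], [0.4, 0, 0, 0, 0, 0, 0]])

```text
time_s: 19.5
tcp_pos: [0.6342, -0.1048, 0.2352]
eef_rot: [180.0, -0.0, -116.9]
contact_force: [1.0, 0.7, -0.3]
gripper_width: 0.0475
gripper_force: 50.0
```

```bash
python3 - <<'E'
from h import *
a=[]
for n in("scene","side"):
    c=capture(n);a.append(c["frame"][...,::-1]);W=cloud(c)
    x,y,z=W[...,0],W[...,1],W[...,2]
    M=(z>.183)&(z<.192)&(np.hypot(x-.635,y+.105)<.03);P=W[M];print(n,len(P),P.mean(0),cv2.minEnclosingCircle((P[:,:2]*1000).astype(np.float32)) if len(P) else 0)
cv2.imwrite("pics/m6.png",np.hstack([cv2.resize(a[0][200:360,220:380],(400,400),interpolation=3),cv2.resize(a[1][120:320,230:430],(400,400),interpolation=3)]))
E
```

```text
scene 86 [ 0.63910197 -0.10659011  0.18645678] ((635.5664672851562, -105.12847900390625), 15.381693840026855)
side 76 [ 0.63310893 -0.10084779  0.18820018] ((632.4969482421875, -102.7599868774414), 19.40752410888672)
```

View pics/m6.png

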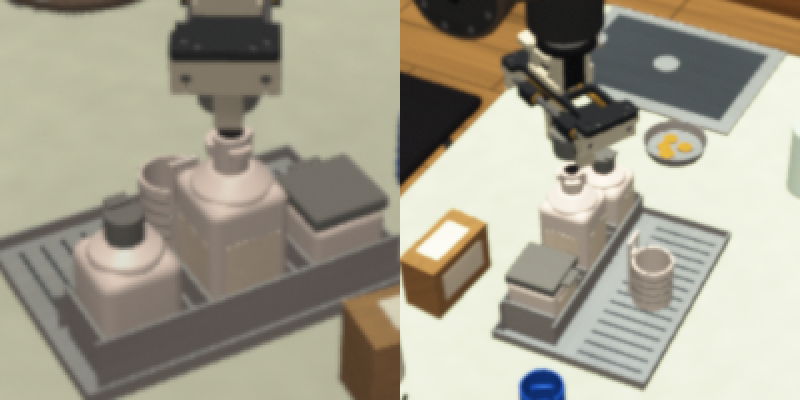

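Both views show the neck open at z 0.187, the bottle seated and the cap held level about 30 mm above it. The cup stands upright in front of the bottle and the other things have not moved.

```bash
python3 -c "
from plant import close_job
print(close_job())"
```

```text
the job is handed in; nothing more can be done
None
```

The job is handed in at about 20 s: the cup stands upright in the tray in front of the tall bottle, and the cap is off, held level about 3 cm above the open neck, with the bottle still in its pocket.

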